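# Put the mixed-up conveyor spares back in their own trays

### The job

The spares for the conveyor have been put back in the wrong trays: each tray has a sample of its part screwed to its yellow shelf, and one loose spare belongs in its blue pocket. Exchange the misplaced spares so that every one stands upright on the floor of the pocket that has its own sample; a pocket takes only one, so use the empty rubber mat as a parking spot on the way. Leave alone the spare that is already right, and do not disturb the grease tin.

Things in the scene. Friction and masses are not known exactly. Their poses are not given: they have to be found in the camera images.
- sprocket_center (a point): Loose steel chain sprocket, standing hub up: toothed disc 67 mm across and 12 mm thick at the bottom, round hub 38 mm in diameter from 12 to 50 mm height (grip the hub), 20 mm bore. 0.26 to 0.46 kg. Position at its centre, 25 mm above its underside; z is its axis, up while it stands.
- sleeve_center (a point): Loose white nylon coupling sleeve: a plain round tube standing on end, 55 mm outside diameter, 50 mm tall, toothed bore about 30 mm. 0.08 to 0.13 kg. Position at its centre, 25 mm above its underside; z is its axis, up while it stands.
- clevis_center (a point): Loose galvanised clevis (fork bracket): base plate 60 mm along its x by 54 mm along its y, 8 mm thick, with two upright ears 32 mm long along x, round-topped, 50 mm tall overall; the ears' outer faces are flat, 44 mm apart along y (grip across them, closing along y), 28 mm clear between them. 0.21 to 0.36 kg. Position at its centre, 25 mm above its underside; z is its axis, up while it stands.
- buffer_center (a point): Loose black rubber buffer: upright cylinder 50 mm in diameter (steel foot plate 52 mm), 46 mm tall, with a 10 mm steel stud on top reaching 64 mm height. 0.11 to 0.18 kg. Position at its centre, 25 mm above its underside; z is its axis, up while it stands.
- tray_sprocket: The tray whose yellow shelf carries the sprocket sample (toothed disc with hub). Fixed. Dark blue square pocket 102 mm outside, 96 mm inside, 3 mm floor, wall top 18 mm above the bench; holds one part. Yellow shelf, 80 mm wide, on its +x side; the sample is screwed to it 90 mm from the pocket's centre along +x, same size as the loose part, its foot 3 mm up. Origin: pocket centre at bench height; z up.
- tray_sleeve: The tray whose yellow shelf carries the white sleeve sample (tube). Fixed. Dark blue square pocket 102 mm outside, 96 mm inside, 3 mm floor, wall top 18 mm above the bench; holds one part. Yellow shelf, 80 mm wide, on its +x side; the sample is screwed to it 90 mm from the pocket's centre along +x, same size as the loose part, its foot 3 mm up. Origin: pocket centre at bench height; z up.
- tray_clevis: The tray whose yellow shelf carries the clevis sample (fork bracket). Fixed. Dark blue square pocket 102 mm outside, 96 mm inside, 3 mm floor, wall top 18 mm above the bench; holds one part. Yellow shelf, 80 mm wide, on its +x side; the sample is screwed to it 90 mm from the pocket's centre along +x, same size as the loose part, its foot 3 mm up. Origin: pocket centre at bench height; z up.
- tray_buffer: The tray whose yellow shelf carries the rubber buffer sample (black cylinder with stud). Fixed. Dark blue square pocket 102 mm outside, 96 mm inside, 3 mm floor, wall top 18 mm above the bench; holds one part. Yellow shelf, 80 mm wide, on its +x side; the sample is screwed to it 90 mm from the pocket's centre along +x, same size as the loose part, its foot 3 mm up. Origin: pocket centre at bench height; z up.
- mat: Empty ribbed black rubber mat lying fixed on the bench, 120 x 120 mm, top 4 mm above the bench: a free spot to set a part down for a while. Origin: its centre on the bench surface; z up.
- grease_tin_mid (a point): Grey closed grease tin, 60 mm in diameter, 58 mm tall, standing beyond the trays, to the left; a bystander. Position at its centre, 29 mm above its underside. Not listed: a spanner and a 60 mm high carton lie farther off, beyond all the trays, out of the way.
Things that resemble listed ones, but are neither listed nor needed, are in the scene too. What is shaped like the part that bears sprocket_center but orange is not meant. What is shaped like the part that bears clevis_center but purple is not meant.

How it is judged:
By the outcome, as a careful person would: the job done as asked, in the order asked, and still so for the second after the job is handed in, with the robot touching nothing.
It also fails if it takes over 136 s, if anything falls off the work surface, if the arm or the gripper's body presses on something with over 40 N, if the wrist force passes 120 N, or if a joint passes its speed limit or range.

### The arm

A 6-joint arm with a two-finger parallel gripper is mounted at the origin on the work surface. World frame = base frame: x ahead of the robot, y to its left, z up, the work surface at z = 0. Lengths are in m, angles in degrees, forces in N, time in s.
With the tool pointing down it reaches from about 0.375 to 0.9 m from the base axis. Payload 3.1 kg.
Tool frame: the origin (TCP) lies on the centre line of the jaws, within the pads' length; the fingertips stand 14 mm ahead of it and the grasp point (between the pads) lies 5 mm behind it (bot.tips_ahead is the distance from the TCP to the fingertips, in m); z points along the fingers, y is the line along which they close (so a half turn about z gives the same grasp; the last joint's range is limited). The gripper opens to 87 mm and grips with 3 to 60 N. Pads are 19 mm wide; open, the fingers measure 117 mm over their backs; the gripper's body (75 mm by 190 mm) begins 51 mm behind the grasp point.
Start: joints at [-83.451, 30.224, 82.088, -0, 67.689, -10.227], TCP at [0.18, -0.598, 0.237] pointing down, gripper open.
Joint ranges: [-176.69, 176.69], [-43.24, 126.21], [12.49, 139.97], [-82, 262], [0, 151.66], [-163.58, 163.58]. Speed limits (degrees/s): [159.86, 159.86, 180, 180, 180, 180].

### API

Orientations are given as a 3x3 rotation matrix whose columns are the frame's x, y, z axes.
In Python, from rig import bot gives the robot as it stands.
- The arm moves only by the tool play_rows, never from a script. Its argument "moves" is a list that holds one entry, the list of rows, each a list of 6 numbers: the shift along the tool's x, y, z in mm, then the turn, a rotation vector about the tool's x, y, z in rad. A call has 1 to 5 rows; each row shifts and turns the commanded pose from where the row before left it, along the tool's axes as they then stand; what a row does not reach is not made up. A row lasts 1/10 s, in which the tool goes at most 50 mm and 8.59 degrees, less where a joint would pass 70% of its speed; a pose out of reach is approached as far as the arm can. A call with a gripper value outside its range is refused whole. "fingers" is the opening, from -1 (shut) to 1 (fully open), set as the call begins (left out, the last holds). The fingers move at their own pace and stop on an object; the grip force is fixed at half the most. Time passes only in rows, so rows that do not move let the fingers close. It gives the time, the measured TCP pose, the force, the opening and the grip force at its end, in the units of the state.
- bot.read_state(): the state, without advancing time (a new reading comes with each control period).
- bot.capture(name): name is "side" or "top"; returns a dict with "image" (420x560x3 uint8, blue, green, red), "fx", "fy", "cx", "cy" (pixels), "R" (3x3) and "t" (3): a world point X has camera coordinates R X + t. Camera axes: x right, y down, z forward; pixel columns grow to the right and rows downward; lengths in m; the calibration is good to about 2 mm. A picture is of the moment at which its call begins. There is no depth.
- bot.hand_in(): hands the job in; it is judged then, once.
Trained networks look in a picture, given as the dict that the camera call returned (one of the last four; its "shot" number tells which), for a name from the list of things; names that differ only in an ending like _2 or _b are one class to them, and where a whole thing is asked for, a point or a joint stands for the part that bears it (a point fixed in the world has none). Each returns a list of dicts, best first, with "confidence" (0 to 1); they miss things now and then, are a little off and sometimes report something else, mostly with a low value. They report only what shows in the picture. A call takes as long as a camera call. They do not tell look-alikes from the thing itself.
- bot.search_frame(picture, query): "centre" ([column, row] in pixels, amid what is visible of it).
- bot.silhouettes(picture, query): "pixels" (420x560 bool, what is visible of it) and "centre" ([column, row] in pixels, amid what is visible of it).
- bot.pinpoint(picture, query): "centre" ([column, row] in pixels: a listed point, or the origin of a listed thing).
The state is a dict: "time_s": time; "joint_positions": joint angles; "qvel": joint speeds; "tau": joint torques, N m; "position": TCP position; "tcp_rot": TCP orientation; "force": force on the tool from outside, world axes, zero at the start; "moment": the same for the moment, N m; "opening": opening from 0.0 (shut) to 1.0 (fully open); "grasp_force": force on a finger pad.
Only numpy, scipy, OpenCV 4.12 (cv2) and the standard library are available. Lean on these libraries where they do the work, as an engineer would, in place of code of your own. Each camera call takes 0.05 s, during which the arm holds its last target. There are 200 camera calls.

## Working session

There is one attempt and no reset: what is moved stays moved. The work goes in short steps, Python scripts to look and compute and a tool call to move; the robot and the scene stay as the last step left them, time stands still between calls to the robot, and variables do not carry over. Pictures are saved under pics/ and viewed, at most 14 in all, crops included, and the job is handed in when it is done.

Besides the shell and the picture viewer there is one more tool, called after "Request:" by a JSON object that holds its "method" and its "body". play_rows: Moves the arm, as the interface text tells. Its arguments: {"type":"object","properties":{"moves":{"type":"array","items":{"type":"array","items":{"type":"array","items":{"type":"number"}}}},"fingers":{"type":"number"}},"required":["moves"]}

```bash
mkdir -p pics; ls
cat > h.py <<'E'
import numpy as np, cv2
from rig import bot
def ray(p,px):
    d=np.array([(px[0]-p["cx"])/p["fx"],(px[1]-p["cy"])/p["fy"],1.]); R=np.array(p["R"]);t=np.array(p["t"])
    return -R.T@t, R.T@d
def atz(p,px,z):
    o,d=ray(p,px); return (o+d*(z-o[2])/d[2]).round(4)
def proj(p,X):
    c=np.array(p["R"])@np.array(X)+np.array(p["t"]); return [p["fx"]*c[0]/c[2]+p["cx"],p["fy"]*c[1]/c[2]+p["cy"]]
E
python3 - <<'E'
from h import *
P={n:bot.capture(n) for n in("top","side")}
for n,p in P.items():
    cv2.imwrite(f"pics/{n}0.png",p["image"])
    for q,z in [("sprocket_center",.028),("sleeve_center",.028),("clevis_center",.028),("buffer_center",.028),("tray_sprocket",0),("tray_sleeve",0),("tray_clevis",0),("tray_buffer",0),("mat",0),("grease_tin_mid",.029)]:
        print(n,q,[(round(r["confidence"],2),np.round(r["centre"]).tolist(),atz(p,r["centre"],z)[:2].tolist()) for r in bot.pinpoint(p,q)])
E
```

```text
pics
top sprocket_center [(0.85, [203.0, 240.0], [0.4023, 0.1801]), (0.75, [209.0, 192.0], [0.5189, 0.167]), (0.72, [205.0, 192.0], [0.5196, 0.1765]), (0.49, [344.0, 194.0], [0.516, -0.1596])]
top sleeve_center [(0.86, [417.0, 226.0], [0.4396, -0.3362])]
top clevis_center [(0.63, [355.0, 260.0], [0.3576, -0.1842])]
top buffer_center [(0.82, [132.0, 217.0], [0.4569, 0.3519])]
top tray_sprocket [(0.62, [339.0, 193.0], [0.5211, -0.1518])]
top tray_sleeve [(0.84, [211.0, 189.0], [0.5294, 0.1647])]
top tray_clevis [(0.77, [416.0, 230.0], [0.4307, -0.3414])]
top tray_buffer [(0.76, [138.0, 215.0], [0.464, 0.3436]), (0.74, [345.0, 192.0], [0.5237, -0.166])]
top mat [(0.75, [279.0, 189.0], [0.5314, -0.003])]
top grease_tin_mid [(0.96, [151.0, 149.0], [0.6242, 0.3098])]
side sprocket_center [(0.87, [315.0, 266.0], [0.4033, 0.18]), (0.78, [263.0, 259.0], [0.5192, 0.1774])]
side sleeve_center [(0.68, [329.0, 152.0], [0.4422, -0.3421])]
side clevis_center [(0.92, [351.0, 180.0], [0.3606, -0.1853]), (0.63, [293.0, 182.0], [0.5176, -0.1507])]
side buffer_center [(0.89, [269.0, 320.0], [0.465, 0.3443])]
side tray_sprocket [(0.69, [291.0, 186.0], [0.5294, -0.1745])]
side tray_sleeve [(0.67, [269.0, 265.0], [0.511, 0.1671])]
side tray_clevis [(0.92, [332.0, 164.0], [0.4298, -0.32])]
side tray_buffer [(0.56, [272.0, 327.0], [0.4629, 0.3366])]
side mat [(0.89, [276.0, 227.0], [0.527, 0.023])]
side grease_tin_mid [(0.93, [188.0, 294.0], [0.6414, 0.3104])]
```

View pics/top0.png

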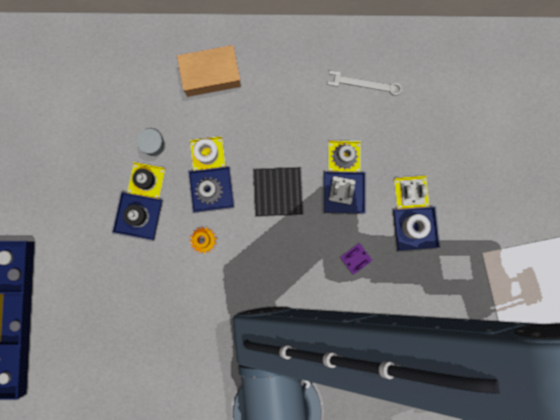

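View pics/side0.png

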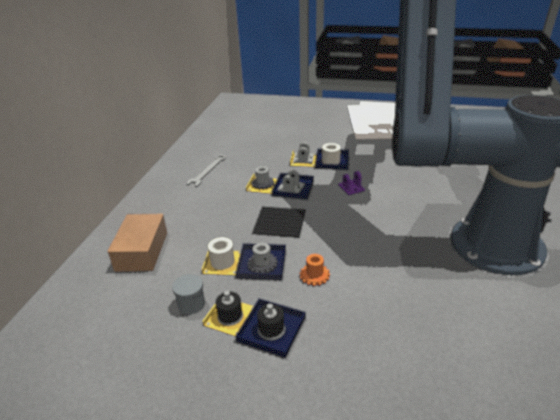

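Candidates:
- Clevis: loose grey one at (342,190), purple look-alike at (355,260), sample at (414,191).
- Sprocket: loose steel one at (209,189), orange look-alike at (203,240), sample at (345,154).
- Sleeve: loose one at (418,226), sample at (206,151).

The buffer at (135,215) is already right. The plan is clevis→mat, sprocket→its tray, sleeve→its tray, clevis→its tray.

Run:
```python
from h import *
P={n:bot.capture(n) for n in("top","side")}
im=P["top"]["image"]
a=cv2.resize(im[135:255,315:445],None,fx=4,fy=4,interpolation=cv2.INTER_CUBIC)
s=cv2.resize(P["side"]["image"][160:205,265:325],None,fx=4.5,fy=4.5,interpolation=cv2.INTER_CUBIC)
c=np.zeros((480,800,3),np.uint8); c[:,:520]=a; c[:s.shape[0],525:525+s.shape[1]]=s
cv2.imwrite("pics/crop.png",c)
# pockets: dark-blue mask in top, shelves: yellow
hsv=cv2.cvtColor(im,cv2.COLOR_BGR2HSV)
for nm,lo,hi,z in [("blue",(110,120,20),(130,255,140),.018),("yellow",(22,150,80),(35,255,255),.003)]:
    m=cv2.inRange(hsv,lo,hi); m=cv2.morphologyEx(m,cv2.MORPH_CLOSE,np.ones((5,5)))
    for k in cv2.findContours(m,cv2.RETR_EXTERNAL,cv2.CHAIN_APPROX_NONE)[0]:
        if cv2.contourArea(k)<300: continue
        W=np.array([atz(P["top"],q[0],z)[:2] for q in k]).astype(np.float32)
        r=cv2.minAreaRect(W*1000); print(nm,np.round(k.mean(0)[0]),np.round(r[0],1),np.round(r[1],1),round(r[2],1))
for q in("sprocket_center","sleeve_center","clevis_center"):
    for n,p in P.items():
        for r in bot.silhouettes(p,q):
            x,y,w,h=cv2.boundingRect(r["pixels"].astype(np.uint8)); print(q,n,round(r["confidence"],2),(x,y,w,h),np.round(r["centre"],1),int(r["pixels"].sum()),atz(p,r["centre"],.03))
print(bot.read_state()["tcp_rot"])
for p in P.values(): print(-np.array(p["R"]).T@p["t"])
```

```text
blue [ 14. 317.] [217.4 618.7] [364.   76.2] 3.2
blue [416. 228.] [ 433.8 -335.7] [95.9 98.3] 4.7
blue [137. 216.] [461.7 340.9] [97.6 95.7] 79.4
blue [344. 192.] [ 522.2 -161.9] [93.7 96.2] 89.2
blue [211. 189.] [527.4 163.9] [96.5 95.2] 7.5
yellow [146. 180.] [551.2 326.2] [78.1 77.6] 79.7
yellow [344. 155.] [ 614.  -165.2] [75.3 76.3] 89.5
yellow [207. 153.] [619.4 176.2] [76.6 77.9] 7.0
sprocket_center top 0.91 (197, 178, 25, 25) [208.8 190.1] 465 [0.5233 0.1674 0.03  ]
sprocket_center top 0.7 (191, 227, 25, 26) [205.9 240. ] 482 [0.403  0.1722 0.03  ]
sprocket_center side 0.63 (247, 243, 29, 31) [263.3 260.7] 621 [0.5165 0.1863 0.03  ]
sprocket_center side 0.56 (300, 254, 29, 33) [313.8 272.2] 688 [0.4022 0.2026 0.03  ]
sleeve_center top 0.71 (403, 215, 27, 23) [420.  227.5] 444 [ 0.4347 -0.3433  0.03  ]
sleeve_center side 0.9 (322, 143, 19, 22) [327.5 152.4] 360 [ 0.4474 -0.3361  0.03  ]
clevis_center top 0.71 (340, 243, 32, 32) [357.6 258.7] 612 [ 0.3595 -0.1912  0.03  ]
clevis_center top 0.59 (330, 177, 25, 27) [340.5 189.2] 538 [ 0.527  -0.1519  0.03  ]
clevis_center side 0.72 (279, 170, 25, 24) [290.5 182. ] 374 [ 0.5247 -0.1456  0.03  ]
clevis_center side 0.72 (338, 171, 27, 25) [354.4 186.7] 421 [ 0.3482 -0.1506  0.03  ]
clevis_center side 0.64 (172, 275, 34, 40) [188.4 296.1] 1074 [0.6377 0.316  0.03  ]
[[ 9.57436899e-01  2.88642659e-01 -2.42409570e-06]
 [ 2.88642659e-01 -9.57436899e-01  6.76082021e-06]
 [-3.69457547e-07 -7.17275617e-06 -1.00000000e+00]]
[0.37174735 0.01946116 1.31325574]
[0.29581148 0.88354285 0.67401851]
```

View pics/crop.png

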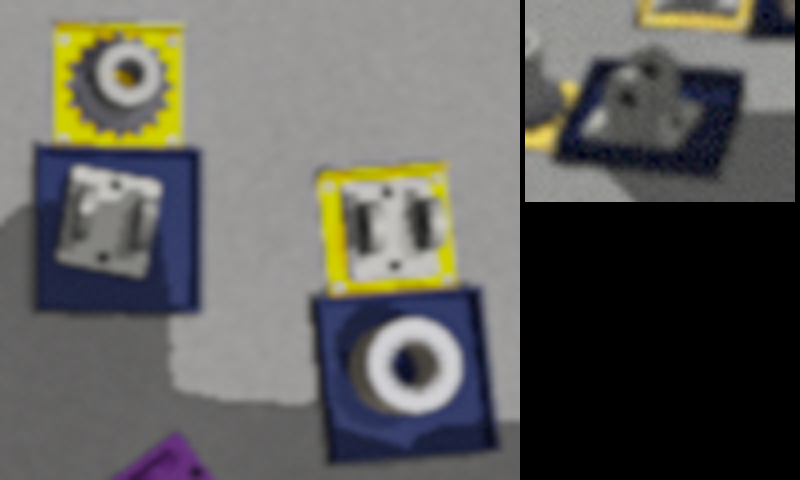

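Run:
```python
from h import *
p=bot.capture("top")
print("clev",atz(p,(342.1,189.9),.009), atz(p,(342.1,189.9),.011))
print("spr",atz(p,(209,190),.012)," sleeve",atz(p,(418.1,225.6),.053))
im=p["image"]; hsv=cv2.cvtColor(im,cv2.COLOR_BGR2HSV)
for x,y,z in((.525,.170,.053),(.437,-.340,.053),(.525,-.157,.053)): print(np.round(proj(p,(x,y,z)),1),np.round(proj(p,(x,y,.003)),1))
m=cv2.inRange(hsv,(0,0,185),(180,60,255)); m[:, :380]=0;m[:, 450:]=0;m[:205]=0;m[260:]=0
ys,xs=np.nonzero(m);print("white",(xs.min()+xs.max())/2,(ys.min()+ys.max())/2,xs.max()-xs.min()+1)
x=(xs.min()+xs.max())/2;y=(ys.min()+ys.max())/2;print(atz(p,(x,y),.053))
```

```text
clev [ 0.5278 -0.1586  0.009 ] [ 0.5276 -0.1583  0.011 ]
spr [0.5257 0.1689 0.012 ]  sleeve [ 0.4381 -0.3324  0.053 ]
[206.6 188.3] [209.  190.7]
[421.3 226.1] [415.6 227.1]
[343.9 188.9] [341.1 191.3]
white 414.0 221.5 31
[ 0.4478 -0.3228  0.053 ]
```

Request:
{"method": "play_rows", "body": {"moves": [[[0,0,0,0,0,0.146],[0,0,0,0,0,0.146],[0,0,0,0,0,0]]], "fingers": 1}}

```text
time_s: 1.85
position: [0.1804, -0.5984, 0.2365]
tcp_rot: [[1.0, 0.001, 0.0], [0.001, -1.0, -0.0], [0.0, 0.0, -1.0]]
force: [-0.9, 0.6, 0.7]
opening: 0.998
grasp_force: 0.0
```

Request:
{"method": "play_rows", "body": {"moves": [[[29,-36,0,0,0,0],[29,-36,0,0,0,0],[29,-36,0,0,0,0],[29,-36,0,0,0,0],[29,-36,0,0,0,0]]]}}

```text
time_s: 2.35
position: [0.3262, -0.4169, 0.2367]
tcp_rot: [[1.0, 0.004, 0.0], [0.004, -1.0, -0.0], [0.0, 0.0, -1.0]]
force: [0.9, -0.2, 0.4]
opening: 1.0
grasp_force: 0.0
```

Request:
{"method": "play_rows", "body": {"moves": [[[29,-36,0,0,0,0],[29,-36,0,0,0,0],[29,-36,0,0,0,0],[29,-36,0,0,0,0],[29,-36,0,0,0,0]]]}}

```text
time_s: 2.85
position: [0.4712, -0.2366, 0.2368]
tcp_rot: [[1.0, 0.004, 0.001], [0.004, -1.0, -0.0], [0.001, 0.0, -1.0]]
force: [0.4, 0.3, -0.0]
opening: 1.004
grasp_force: 0.0
```

Request:
{"method": "play_rows", "body": {"moves": [[[29,-36,0,0,0,0],[29,-36,0,0,0,0],[0,0,0,0,0,0.1],[0,0,0,0,0,0.09],[0,0,0,0,0,0]]]}}

```text
time_s: 3.35
position: [0.5284, -0.1655, 0.2366]
tcp_rot: [[0.983, -0.184, -0.0], [-0.184, -0.983, -0.0], [0.0, 0.0, -1.0]]
force: [0.5, -0.8, 0.4]
opening: 1.002
grasp_force: 0.0
```

Request:
{"method": "play_rows", "body": {"moves": [[[-2,-7,20,0,0,0],[0,0,45,0,0,0],[0,0,45,0,0,0],[0,0,40,0,0,0],[0,0,0,0,0,0]]]}}

```text
time_s: 3.85
position: [0.5235, -0.1574, 0.0818]
tcp_rot: [[0.983, -0.186, -0.011], [-0.185, -0.983, 0.006], [-0.012, -0.004, -1.0]]
force: [-1.9, 0.9, 1.3]
opening: 0.998
grasp_force: 0.0
```

Run:
```python
from h import *
t=bot.capture("top")["image"][130:250,280:400]; s=bot.capture("side")["image"][110:230,240:360]
cv2.imwrite("pics/c2.png",cv2.resize(np.hstack([t,s]),None,fx=3.3,fy=3.3,interpolation=cv2.INTER_CUBIC))
```

```text
(no output)
```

View pics/c2.png

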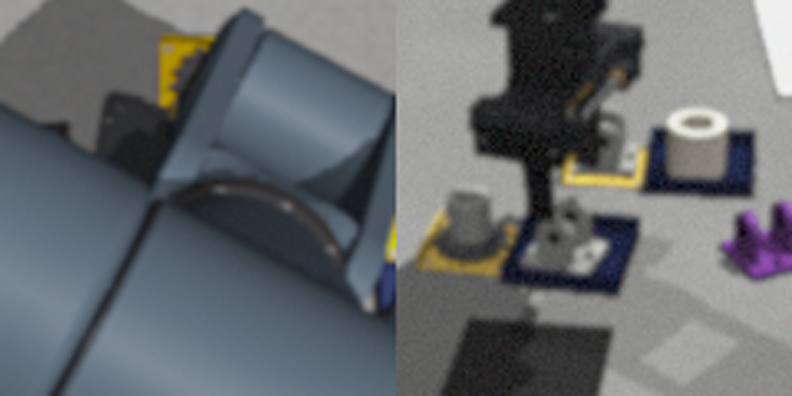

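Request:
{"method": "play_rows", "body": {"moves": [[[2,0,25,0,0,0],[0,0,18,0,0,0],[0,0,0,0,0,0]]]}}

```text
time_s: 4.25
position: [0.53, -0.1597, 0.0446]
tcp_rot: [[0.982, -0.187, 0.001], [-0.187, -0.982, -0.001], [0.001, 0.0, -1.0]]
force: [-0.7, -0.2, -1.7]
opening: 1.004
grasp_force: 0.0
```

Request:
{"method": "play_rows", "body": {"moves": [[[-3,0,7,0,0,0],[0,0,0,0,0,0]]]}}

```text
time_s: 4.45
position: [0.5267, -0.1589, 0.0378]
tcp_rot: [[0.982, -0.188, 0.001], [-0.188, -0.982, -0.001], [0.001, 0.0, -1.0]]
force: [0.2, 0.2, 0.3]
opening: 1.002
grasp_force: 0.0
```

Request:
{"method": "play_rows", "body": {"moves": [[[0,0,0,0,0,0],[0,0,0,0,0,0],[0,0,0,0,0,0],[0,0,0,0,0,0],[0,0,0,0,0,0]]], "fingers": -1}}

```text
time_s: 4.95
position: [0.5265, -0.1587, 0.0366]
tcp_rot: [[0.982, -0.188, 0.0], [-0.188, -0.982, -0.0], [0.0, 0.0, -1.0]]
force: [-1.0, -0.2, 0.6]
opening: 0.632
grasp_force: 0.0
```

Request:
{"method": "play_rows", "body": {"moves": [[[0,0,0,0,0,0],[0,0,0,0,0,0],[0,0,0,0,0,0],[0,0,0,0,0,0],[0,0,0,0,0,0]]]}}

```text
time_s: 5.45
position: [0.5264, -0.1587, 0.0365]
tcp_rot: [[0.982, -0.188, -0.0], [-0.188, -0.982, -0.0], [-0.0, 0.0, -1.0]]
force: [-0.5, 0.2, 0.4]
opening: 0.502
grasp_force: 30.0
```

Request:
{"method": "play_rows", "body": {"moves": [[[0,0,-20,0,0,0],[0,0,-35,0,0,0],[0,0,-40,0,0,0],[0,0,-5,0,0,0],[0,0,0,0,0,0]]]}}

```text
time_s: 5.95
position: [0.5268, -0.1588, 0.1374]
tcp_rot: [[0.982, -0.188, 0.002], [-0.188, -0.982, -0.001], [0.002, 0.001, -1.0]]
force: [-0.9, -0.6, -3.3]
opening: 0.501
grasp_force: 30.0
```

Request:
{"method": "play_rows", "body": {"moves": [[[0,0,0,0,0,-0.1],[0,0,0,0,0,-0.088],[0,-40,0,0,0,0],[0,-40,0,0,0,0],[0,-40,0,0,0,0]]]}}

```text
time_s: 6.45
position: [0.5247, -0.0373, 0.1341]
tcp_rot: [[1.0, -0.003, -0.005], [-0.003, -1.0, 0.002], [-0.005, -0.002, -1.0]]
force: [2.0, 0.8, -2.0]
opening: 0.503
grasp_force: 30.0
```

Request:
{"method": "play_rows", "body": {"moves": [[[0,-38,0,0,0,0],[0,0,40,0,0,0],[0,0,40,0,0,0],[0,0,0,0,0,0],[0,0,0,0,0,0]]]}}

```text
time_s: 6.95
position: [0.5249, -0.0003, 0.0548]
tcp_rot: [[1.0, -0.001, -0.005], [-0.001, -1.0, 0.001], [-0.005, -0.001, -1.0]]
force: [0.3, 0.2, -3.4]
opening: 0.502
grasp_force: 30.0
```

Request:
{"method": "play_rows", "body": {"moves": [[[0,0,10,0,0,0],[0,0,6,0,0,0],[0,0,0,0,0,0],[0,0,0,0,0,0]]]}}

```text
time_s: 7.35
position: [0.527, -0.0009, 0.0413]
tcp_rot: [[1.0, -0.002, 0.001], [-0.002, -1.0, -0.0], [0.001, 0.0, -1.0]]
force: [-0.4, -0.8, -2.2]
opening: 0.502
grasp_force: 30.0
```

Request:
{"method": "play_rows", "body": {"moves": [[[0,0,0,0,0,0],[0,0,0,0,0,0],[0,0,0,0,0,0],[0,0,0,0,0,0],[0,0,0,0,0,0]]], "fingers": 1}}

```text
time_s: 7.85
position: [0.5267, -0.0007, 0.0407]
tcp_rot: [[1.0, -0.001, 0.0], [-0.001, -1.0, -0.0], [0.0, 0.0, -1.0]]
force: [-0.3, 0.5, -0.6]
opening: 0.875
grasp_force: 0.0
```

Request:
{"method": "play_rows", "body": {"moves": [[[0,0,-20,0,0,0],[0,0,-40,0,0,0],[0,0,-40,0,0,0],[0,-35,0,0,0,0],[0,-45,0,0,0,0]]]}}

```text
time_s: 8.35
position: [0.5285, 0.0786, 0.1424]
tcp_rot: [[1.0, -0.005, 0.005], [-0.005, -1.0, -0.001], [0.005, 0.001, -1.0]]
force: [1.2, 0.7, -0.8]
opening: 0.998
grasp_force: 0.0
```

Request:
{"method": "play_rows", "body": {"moves": [[[0,-45,0,0,0,0],[0,-43,0,0,0,0],[0,0,30,0,0,0],[0,0,30,0,0,0],[0,0,0,0,0,0]]]}}

```text
time_s: 8.85
position: [0.5236, 0.1676, 0.0774]
tcp_rot: [[1.0, -0.0, -0.008], [-0.0, -1.0, -0.001], [-0.008, 0.001, -1.0]]
force: [-0.1, -0.7, -0.2]
opening: 0.998
grasp_force: 0.0
```

Run:
```python
from h import *
t=bot.capture("top"); s=bot.capture("side")
X=np.array(bot.read_state()["position"]);print(X,[np.round(proj(s,X+[0,dy,-.014]),0) for dy in(-.05,0,.05)])
cv2.imwrite("pics/c3.png",cv2.resize(np.hstack([t["image"][120:270,150:350],s["image"][170:320,200:340]]),None,fx=2.35,fy=2.35,interpolation=cv2.INTER_CUBIC))
```

```text
[0.52648095 0.16726742 0.08036594] [array([266., 228.]), array([260., 242.]), array([254., 257.])]
```

View pics/c3.png

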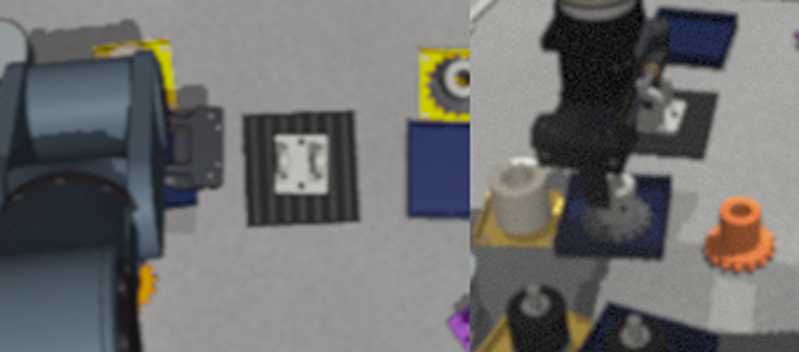

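Request:
{"method": "play_rows", "body": {"moves": [[[-4,0,15,0,0,0],[0,0,20,0,0,0],[0,0,8,0,0,0],[0,0,0,0,0,0],[0,0,0,0,0,0]]]}}

```text
time_s: 9.45
position: [0.5238, 0.1672, 0.0386]
tcp_rot: [[1.0, -0.002, 0.002], [-0.002, -1.0, 0.0], [0.002, -0.0, -1.0]]
force: [0.0, 1.1, -0.6]
opening: 1.004
grasp_force: 0.0
```

Request:
{"method": "play_rows", "body": {"moves": [[[0,0,0,0,0,0],[0,0,0,0,0,0],[0,0,0,0,0,0],[0,0,0,0,0,0],[0,0,0,0,0,0]]], "fingers": -1}}

```text
time_s: 9.95
position: [0.5229, 0.1674, 0.0377]
tcp_rot: [[1.0, -0.001, 0.0], [-0.001, -1.0, 0.0], [0.0, -0.0, -1.0]]
force: [-0.2, 0.1, -0.4]
opening: 0.634
grasp_force: 0.0
```

Request:
{"method": "play_rows", "body": {"moves": [[[0,0,0,0,0,0],[0,0,0,0,0,0],[0,0,0,0,0,0],[0,0,0,0,0,0],[0,0,0,0,0,0]]]}}

```text
time_s: 10.45
position: [0.5228, 0.1675, 0.0375]
tcp_rot: [[1.0, -0.001, -0.0], [-0.001, -1.0, 0.0], [-0.0, -0.0, -1.0]]
force: [0.4, 0.8, 0.1]
opening: 0.422
grasp_force: 30.0
```

Request:
{"method": "play_rows", "body": {"moves": [[[0,0,-20,0,0,0],[0,0,-40,0,0,0],[0,0,-40,0,0,0],[0,0,0,0,0,0]]]}}

```text
time_s: 10.85
position: [0.5262, 0.1677, 0.1419]
tcp_rot: [[1.0, -0.001, 0.01], [-0.001, -1.0, 0.001], [0.01, -0.001, -1.0]]
force: [1.5, 0.5, -2.9]
opening: 0.423
grasp_force: 30.0
```

Request:
{"method": "play_rows", "body": {"moves": [[[0,40,0,0,0,0],[0,45,0,0,0,0],[0,45,0,0,0,0],[0,45,0,0,0,0],[0,45,0,0,0,0]]]}}

```text
time_s: 11.35
position: [0.5211, -0.0541, 0.136]
tcp_rot: [[1.0, -0.001, -0.003], [-0.001, -1.0, 0.001], [-0.003, -0.001, -1.0]]
force: [0.8, 0.1, -3.5]
opening: 0.426
grasp_force: 30.0
```

Request:
{"method": "play_rows", "body": {"moves": [[[0,45,0,0,0,0],[0,40,0,0,0,0],[0,24,0,0,0,0],[0,0,40,0,0,0],[0,0,0,0,0,0]]]}}

```text
time_s: 11.85
position: [0.5179, -0.1608, 0.0922]
tcp_rot: [[1.0, -0.004, -0.012], [-0.003, -1.0, 0.006], [-0.012, -0.006, -1.0]]
force: [-2.2, 1.0, -4.3]
opening: 0.421
grasp_force: 30.0
```

Run:
```python
from h import *
t=bot.capture("top"); s=bot.capture("side")
print(bot.read_state()["position"])
cv2.imwrite("pics/c4.png",cv2.resize(np.hstack([t["image"][120:270,150:400],s["image"][120:270,220:360]]),None,fx=2,fy=2,interpolation=cv2.INTER_CUBIC))
```

```text
[ 0.52044135 -0.16065559  0.0957293 ]
```

View pics/c4.png

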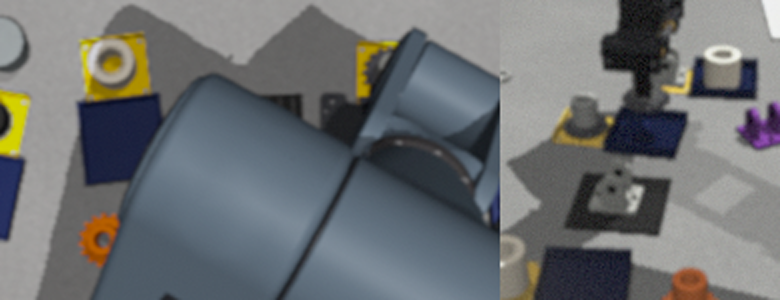

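The sprocket is held at crop (645,90), above the empty sprocket pocket. The clevis is upright on the mat. Lowering now.

Request:
{"method": "play_rows", "body": {"moves": [[[0,0,25,0,0,0],[0,0,20,0,0,0],[0,0,10,0,0,0],[0,0,0,0,0,0],[0,0,0,0,0,0]]]}}

```text
time_s: 12.45
position: [0.5231, -0.1616, 0.0434]
tcp_rot: [[1.0, -0.0, 0.001], [-0.0, -1.0, -0.001], [0.001, 0.001, -1.0]]
force: [0.4, 0.1, -3.8]
opening: 0.424
grasp_force: 30.0
```

Request:
{"method": "play_rows", "body": {"moves": [[[0,0,5,0,0,0],[0,0,0,0,0,0],[0,0,0,0,0,0]]]}}

```text
time_s: 12.75
position: [0.5226, -0.1617, 0.0379]
tcp_rot: [[1.0, -0.001, 0.001], [-0.001, -1.0, -0.0], [0.001, 0.0, -1.0]]
force: [-0.7, 0.2, -3.6]
opening: 0.423
grasp_force: 30.0
```

Request:
{"method": "play_rows", "body": {"moves": [[[0,0,0,0,0,0],[0,0,0,0,0,0],[0,0,0,0,0,0],[0,0,0,0,0,0],[0,0,0,0,0,0]]], "fingers": 1}}

```text
time_s: 13.25
position: [0.5226, -0.1617, 0.0377]
tcp_rot: [[1.0, -0.001, 0.0], [-0.001, -1.0, -0.0], [0.0, 0.0, -1.0]]
force: [0.5, -0.5, -0.4]
opening: 0.793
grasp_force: 0.0
```

Request:
{"method": "play_rows", "body": {"moves": [[[0,0,0,0,0,0],[0,0,-20,0,0,0],[0,0,-40,0,0,0],[0,0,-40,0,0,0],[0,0,0,0,0,0]]]}}

```text
time_s: 13.75
position: [0.5258, -0.1633, 0.1425]
tcp_rot: [[1.0, -0.001, 0.01], [-0.001, -1.0, -0.005], [0.01, 0.005, -1.0]]
force: [1.1, -0.4, -0.7]
opening: 0.998
grasp_force: 0.0
```

Request:
{"method": "play_rows", "body": {"moves": [[[-17,35,0,0,0,0],[-17,35,0,0,0,0],[-17,35,0,0,0,0],[-17,35,0,0,0,0],[-16,33,0,0,0,0]]]}}

```text
time_s: 14.25
position: [0.4371, -0.3356, 0.1369]
tcp_rot: [[1.0, -0.001, -0.001], [-0.001, -1.0, 0.001], [-0.001, -0.001, -1.0]]
force: [0.5, -0.6, 0.6]
opening: 0.998
grasp_force: 0.0
```

Request:
{"method": "play_rows", "body": {"moves": [[[0,0,30,0,0,0],[0,0,28,0,0,0],[0,0,0,0,0,0],[0,0,0,0,0,0]]]}}

```text
time_s: 14.65
position: [0.4378, -0.334, 0.079]
tcp_rot: [[1.0, -0.001, -0.001], [-0.001, -1.0, 0.002], [-0.001, -0.002, -1.0]]
force: [-1.1, 0.0, 0.8]
opening: 1.001
grasp_force: 0.0
```

Run:
```python
from h import *
s=bot.capture("side"); X=np.array(bot.read_state()["position"]);print(X,np.round(proj(s,[X[0],X[1],.028]),1))
for r in bot.silhouettes(s,"sleeve_center"):
  print(r["confidence"],r["centre"],cv2.boundingRect(r["pixels"].astype(np.uint8)))
cv2.imwrite("pics/c5.png",cv2.resize(s["image"][90:230,240:400],None,fx=3.5,fy=3.5,interpolation=cv2.INTER_CUBIC))
```

```text
[ 0.43852556 -0.33455094  0.07985809] [330.3 153.4]
0.63 [330.9, 152.8] (322, 145, 18, 19)
0.26 [273.8, 180.3] (246, 167, 68, 33)
```

View pics/c5.png

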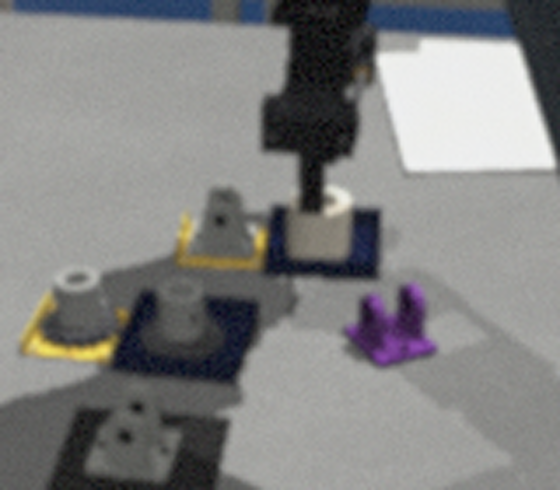

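The sprocket stands in its own pocket at crop (183,320). The gripper is over the sleeve at crop (320,225), and both line up.

Request:
{"method": "play_rows", "body": {"moves": [[[0,0,15,0,0,0],[0,0,15,0,0,0],[0,0,12,0,0,0],[0,0,0,0,0,0],[0,0,0,0,0,0]]]}}

```text
time_s: 15.25
position: [0.4386, -0.3346, 0.038]
tcp_rot: [[1.0, -0.001, 0.001], [-0.001, -1.0, -0.001], [0.001, 0.001, -1.0]]
force: [1.3, 0.0, 0.0]
opening: 1.002
grasp_force: 0.0
```

Request:
{"method": "play_rows", "body": {"moves": [[[0,0,0,0,0,0],[0,0,0,0,0,0],[0,0,0,0,0,0],[0,0,0,0,0,0],[0,0,0,0,0,0]]], "fingers": -1}}

```text
time_s: 15.75
position: [0.4383, -0.3346, 0.0377]
tcp_rot: [[1.0, -0.001, 0.0], [-0.001, -1.0, -0.0], [0.0, 0.0, -1.0]]
force: [0.9, 0.3, -0.4]
opening: 0.63
grasp_force: 0.0
```

Request:
{"method": "play_rows", "body": {"moves": [[[0,0,0,0,0,0],[0,0,0,0,0,0],[0,0,0,0,0,0]]]}}

```text
time_s: 16.05
position: [0.4382, -0.3346, 0.0377]
tcp_rot: [[1.0, -0.001, 0.0], [-0.001, -1.0, -0.0], [0.0, 0.0, -1.0]]
force: [0.1, 0.8, 2.4]
opening: 0.611
grasp_force: 30.0
```

Request:
{"method": "play_rows", "body": {"moves": [[[0,0,-20,0,0,0],[0,0,-40,0,0,0],[0,0,-40,0,0,0],[0,0,0,0,0,0]]]}}

```text
time_s: 16.45
position: [0.4407, -0.3371, 0.1422]
tcp_rot: [[1.0, -0.001, 0.007], [-0.001, -1.0, -0.008], [0.007, 0.008, -1.0]]
force: [0.4, 0.2, -2.0]
opening: 0.616
grasp_force: 30.0
```

Request:
{"method": "play_rows", "body": {"moves": [[[8,-35,0,0,0,0],[8,-45,0,0,0,0],[8,-45,0,0,0,0],[8,-45,0,0,0,0],[8,-45,0,0,0,0]]]}}

```text
time_s: 16.95
position: [0.4778, -0.1177, 0.1366]
tcp_rot: [[1.0, -0.002, -0.002], [-0.002, -1.0, 0.001], [-0.002, -0.001, -1.0]]
force: [0.7, -0.5, -1.4]
opening: 0.615
grasp_force: 30.0
```

Request:
{"method": "play_rows", "body": {"moves": [[[8,-45,0,0,0,0],[8,-45,0,0,0,0],[8,-45,0,0,0,0],[8,-45,0,0,0,0],[8,-45,0,0,0,0]]]}}

```text
time_s: 17.45
position: [0.518, 0.1073, 0.1364]
tcp_rot: [[1.0, -0.001, -0.002], [-0.001, -1.0, -0.0], [-0.002, 0.0, -1.0]]
force: [0.1, -0.9, -1.0]
opening: 0.612
grasp_force: 30.0
```

Request:
{"method": "play_rows", "body": {"moves": [[[8,-40,0,0,0,0],[0,-19,0,0,0,0],[0,0,30,0,0,0],[0,0,15,0,0,0],[0,0,0,0,0,0]]]}}

```text
time_s: 17.95
position: [0.5241, 0.1644, 0.0895]
tcp_rot: [[1.0, -0.0, -0.007], [-0.0, -1.0, -0.001], [-0.007, 0.001, -1.0]]
force: [-0.2, -0.6, -1.4]
opening: 0.616
grasp_force: 30.0
```

Run:
```python
from h import *
s=bot.capture("side"); X=np.array(bot.read_state()["position"]);print(X)
cv2.imwrite("pics/c6.png",cv2.resize(s["image"][160:340,180:350],None,fx=3,fy=3,interpolation=cv2.INTER_CUBIC))
```

```text
[0.52523193 0.16433258 0.09076042]
```

View pics/c6.png

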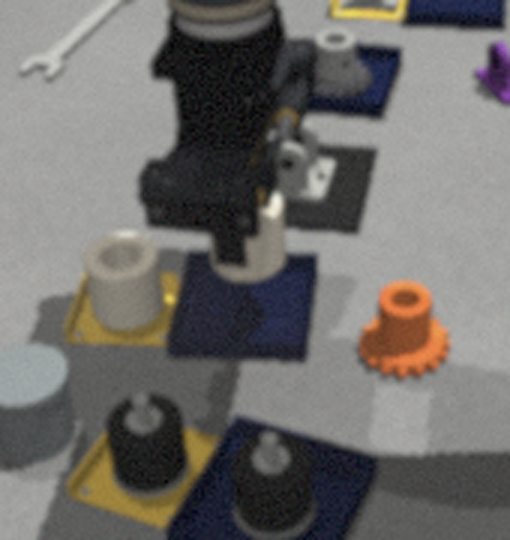

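The sleeve is held upright at crop (250,240), above its empty pocket at (245,305). Lowering it.

Request:
{"method": "play_rows", "body": {"moves": [[[0,0,25,0,0,0],[0,0,18,0,0,0],[0,0,9,0,0,0],[0,0,0,0,0,0],[0,0,0,0,0,0]]]}}

```text
time_s: 18.5
position: [0.5274, 0.1643, 0.0412]
tcp_rot: [[1.0, -0.001, 0.001], [-0.001, -1.0, 0.0], [0.001, -0.0, -1.0]]
force: [0.1, -0.8, -0.9]
opening: 0.615
grasp_force: 30.0
```

Request:
{"method": "play_rows", "body": {"moves": [[[0,0,3,0,0,0],[0,0,0,0,0,0],[0,0,0,0,0,0]]]}}

```text
time_s: 18.8
position: [0.5271, 0.1644, 0.038]
tcp_rot: [[1.0, -0.001, 0.001], [-0.001, -1.0, 0.0], [0.001, -0.0, -1.0]]
force: [-0.7, 0.2, -1.1]
opening: 0.614
grasp_force: 30.0
```

Request:
{"method": "play_rows", "body": {"moves": [[[0,0,0,0,0,0],[0,0,0,0,0,0],[0,0,0,0,0,0],[0,0,0,0,0,0],[0,0,0,0,0,0]]], "fingers": 1}}

```text
time_s: 19.3
position: [0.5269, 0.1644, 0.0376]
tcp_rot: [[1.0, -0.001, 0.0], [-0.001, -1.0, 0.0], [0.0, -0.0, -1.0]]
force: [-0.7, -0.7, 0.1]
opening: 0.958
grasp_force: 0.0
```

Request:
{"method": "play_rows", "body": {"moves": [[[0,0,-20,0,0,0],[0,0,-40,0,0,0],[0,0,-40,0,0,0],[0,35,0,0,0,0],[0,45,0,0,0,0]]]}}

```text
time_s: 19.8
position: [0.5279, 0.085, 0.1394]
tcp_rot: [[1.0, 0.003, 0.005], [0.003, -1.0, 0.0], [0.005, -0.0, -1.0]]
force: [-0.8, -0.8, -0.2]
opening: 1.001
grasp_force: 0.0
```

Request:
{"method": "play_rows", "body": {"moves": [[[0,45,0,0,0,0],[0,40,0,0,0,0],[0,0,30,0,0,0],[0,0,28,0,0,0],[0,0,0,0,0,0]]]}}

```text
time_s: 20.3
position: [0.524, -0.0008, 0.0768]
tcp_rot: [[1.0, -0.002, -0.007], [-0.002, -1.0, 0.002], [-0.007, -0.002, -1.0]]
force: [-0.7, 0.2, 0.2]
opening: 0.998
grasp_force: 0.0
```

Request:
{"method": "play_rows", "body": {"moves": [[[0,0,15,0,0,0],[0,0,15,0,0,0],[0,0,9,0,0,0],[0,0,0,0,0,0],[0,0,0,0,0,0]]]}}

```text
time_s: 20.8
position: [0.527, -0.0005, 0.0412]
tcp_rot: [[1.0, -0.001, 0.001], [-0.001, -1.0, -0.0], [0.001, 0.0, -1.0]]
force: [0.7, 0.1, 0.5]
opening: 0.999
grasp_force: 0.0
```

Request:
{"method": "play_rows", "body": {"moves": [[[0,0,3,0,0,0],[0,0,0,0,0,0],[0,0,0,0,0,0],[0,0,0,0,0,0],[0,0,0,0,0,0]]], "fingers": -1}}

```text
time_s: 21.3
position: [0.5267, -0.0007, 0.0377]
tcp_rot: [[1.0, -0.001, 0.0], [-0.001, -1.0, -0.0], [0.0, 0.0, -1.0]]
force: [0.3, -1.0, -0.5]
opening: 0.633
grasp_force: 0.0
```

Request:
{"method": "play_rows", "body": {"moves": [[[0,0,0,0,0,0],[0,0,0,0,0,0],[0,0,0,0,0,0],[0,0,0,0,0,0],[0,0,0,0,0,0]]]}}

```text
time_s: 21.8
position: [0.5266, -0.0007, 0.0376]
tcp_rot: [[1.0, -0.001, 0.0], [-0.001, -1.0, -0.0], [0.0, 0.0, -1.0]]
force: [-0.2, -0.6, 1.3]
opening: 0.502
grasp_force: 30.0
```

Request:
{"method": "play_rows", "body": {"moves": [[[0,0,-20,0,0,0],[0,0,-40,0,0,0],[0,0,-40,0,0,0],[0,0,0,0,0,0]]]}}

```text
time_s: 22.2
position: [0.5299, -0.0011, 0.1418]
tcp_rot: [[1.0, -0.001, 0.01], [-0.001, -1.0, -0.002], [0.01, 0.002, -1.0]]
force: [1.0, -0.1, -2.7]
opening: 0.5
grasp_force: 30.0
```

Request:
{"method": "play_rows", "body": {"moves": [[[-12,43,0,0,0,0],[-12,43,0,0,0,0],[-12,43,0,0,0,0],[-12,43,0,0,0,0],[-12,43,0,0,0,0]]]}}

```text
time_s: 22.7
position: [0.4648, -0.2164, 0.1361]
tcp_rot: [[1.0, -0.001, -0.002], [-0.001, -1.0, 0.002], [-0.002, -0.002, -1.0]]
force: [0.3, -0.3, -3.1]
opening: 0.507
grasp_force: 30.0
```

Request:
{"method": "play_rows", "body": {"moves": [[[-12,43,0,0,0,0],[-12,43,0,0,0,0],[-9,34,0,0,0,0],[0,0,40,0,0,0],[0,0,0,0,0,0]]]}}

```text
time_s: 23.2
position: [0.4296, -0.3335, 0.0924]
tcp_rot: [[1.0, -0.004, -0.008], [-0.004, -1.0, 0.01], [-0.008, -0.009, -1.0]]
force: [-1.5, 2.3, -3.5]
opening: 0.506
grasp_force: 30.0
```

Request:
{"method": "play_rows", "body": {"moves": [[[0,0,30,0,0,0],[0,0,20,0,0,0],[0,0,7,0,0,0],[0,0,0,0,0,0],[0,0,0,0,0,0]]]}}

```text
time_s: 23.7
position: [0.4337, -0.3354, 0.0413]
tcp_rot: [[1.0, -0.001, 0.001], [-0.001, -1.0, -0.001], [0.001, 0.001, -1.0]]
force: [0.2, -1.1, -2.3]
opening: 0.5
grasp_force: 30.0
```

Request:
{"method": "play_rows", "body": {"moves": [[[0,0,4,0,0,0],[0,0,0,0,0,0],[0,0,0,0,0,0]]]}}

```text
time_s: 24.0
position: [0.4334, -0.3357, 0.0371]
tcp_rot: [[1.0, -0.001, 0.001], [-0.001, -1.0, -0.001], [0.001, 0.001, -1.0]]
force: [0.3, -0.1, -1.9]
opening: 0.504
grasp_force: 30.0
```

Request:
{"method": "play_rows", "body": {"moves": [[[0,0,0,0,0,0],[0,0,0,0,0,0],[0,0,0,0,0,0],[0,0,0,0,0,0],[0,0,0,0,0,0]]], "fingers": 1}}

```text
time_s: 24.5
position: [0.4332, -0.3356, 0.0366]
tcp_rot: [[1.0, -0.001, 0.0], [-0.001, -1.0, -0.0], [0.0, 0.0, -1.0]]
force: [0.3, 0.7, 0.4]
opening: 0.873
grasp_force: 0.0
```

Request:
{"method": "play_rows", "body": {"moves": [[[0,0,-20,0,0,0],[0,0,-40,0,0,0],[0,0,-40,0,0,0],[0,0,-40,0,0,0],[0,0,0,0,0,0]]]}}

```text
time_s: 25.0
position: [0.4358, -0.3383, 0.182]
tcp_rot: [[1.0, -0.001, 0.008], [-0.001, -1.0, -0.009], [0.008, 0.009, -1.0]]
force: [0.7, -0.5, -0.1]
opening: 1.0
grasp_force: 0.0
```

Request:
{"method": "play_rows", "body": {"moves": [[[-20,40,0,0,0,0],[-20,40,0,0,0,0],[-20,40,0,0,0,0],[-20,40,0,0,0,0],[-20,30,0,0,0,0]]]}}

```text
time_s: 25.5
position: [0.3318, -0.5276, 0.1757]
tcp_rot: [[1.0, -0.002, -0.0], [-0.002, -1.0, -0.0], [-0.0, 0.0, -1.0]]
force: [0.5, -0.0, -0.4]
opening: 1.0
grasp_force: 0.0
```

Request:
{"method": "play_rows", "body": {"moves": [[[-20,10,0,0,0,0],[-20,10,0,0,0,0],[-20,10,0,0,0,0],[0,0,0,0,0,0],[0,0,0,0,0,0]]]}}

```text
time_s: 26.0
position: [0.2726, -0.5549, 0.1757]
tcp_rot: [[1.0, -0.003, 0.0], [-0.003, -1.0, 0.002], [0.0, -0.002, -1.0]]
force: [0.2, 0.4, -1.0]
opening: 0.998
grasp_force: 0.0
```

Run:
```python
from h import *
t=bot.capture("top"); s=bot.capture("side"); X=np.array(bot.read_state()["position"]);print(X)
c=np.vstack([cv2.resize(t["image"][120:255,100:450],(700,270),interpolation=cv2.INTER_CUBIC),cv2.resize(s["image"][130:360,150:400],None,fx=1.4,fy=1.4,interpolation=cv2.INTER_CUBIC).copy() if 0 else cv2.resize(s["image"][135:355,90:560],(700,328),interpolation=cv2.INTER_CUBIC)])
cv2.imwrite("pics/c7.png",c)
```

```text
[ 0.2736175  -0.55451746  0.17602611]
```

View pics/c7.png

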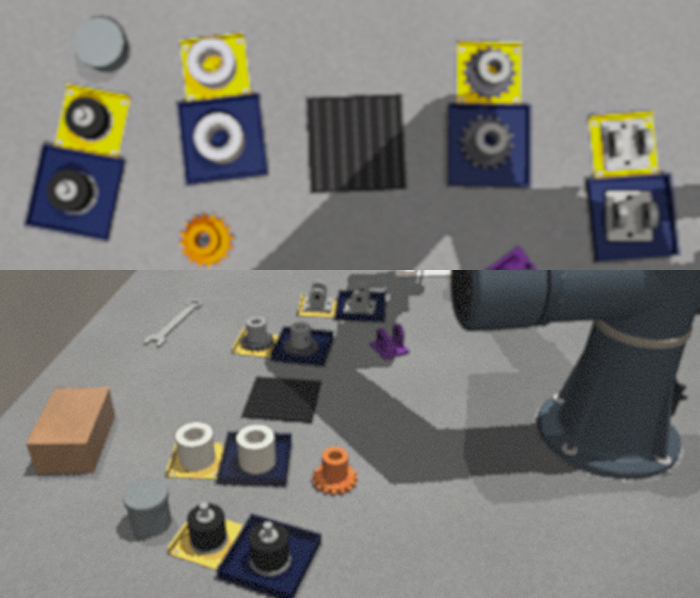

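Every pocket now holds the part that matches its sample: buffer (68,190), sleeve (218,138), sprocket (488,140) and clevis (630,215). The mat is empty and the tin has not moved.

```bash
python3 -c "
from rig import bot
print(bot.hand_in())"
```

```text
the job is handed in; nothing more can be done
None
```

I handed the job in at about 26 s of the 136 s limit: in the last pictures the sprocket, sleeve and clevis stand upright in their own trays, the buffer and grease tin look untouched, and the mat is empty; the hand-in returned no verdict.

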